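# Feed a cork core under the seam press die

### The arm

A 7-joint arm with a two-finger parallel gripper is mounted at the origin on the work surface. World frame = base frame: x ahead of the robot, y to its left, z up, the work surface at z = 0. Lengths are in mm, angles in rad, forces in N, time in s.
With the tool pointing down it reaches from about 425 to 1025 mm from the base axis. Payload 9.4 kg.
Tool frame: the origin (TCP) lies at the very end of the fingers, on their centre line; the grasp point (between the pads) lies behind it (ctrl.pinch_z is the z of the grasp point in the tool frame, in mm); z points along the fingers, x is the direction in which the jaws open and shut, and the axes are right-handed (so a half turn about z gives the same grasp; the last joint's range is limited). The gripper opens to 85 mm and grips with 20 to 120 N. Pads are 22 mm wide; open, the fingers measure 114 mm over their backs; the gripper's body (76 mm by 85 mm) begins 54 mm behind the grasp point. The pads swing forward as they close: fully open they stand 13 mm farther back than shut.
Start: joints at [1.176, 0.599, -0.003, 1.599, 0.002, 0.943, -0.08], TCP at [226.535, -688.699, 191.775] pointing down, gripper open.
Joint ranges: [-2.57, 2.57], [-0.35, 1.97], [-1.29, 1.29], [0.11, 2.56], [-1.05, 4.19], [0.11, 1.86], [-2.63, 2.63]. Speed limits (rad/s): [2.22, 2.22, 3.01, 3.01, 3.14, 3.14, 3.14].

### API

Orientations are given as a rotation vector (axis times angle).
In Python, from rig import ctrl gives the robot as it stands. The module is installed in compiled form; this text tells all that it offers.
- The arm moves only by the shell command python3 -m pendant 'ROWS' [OPENING] [FORCE]. ROWS is text: rows parted by semicolons, each of 6 numbers parted by spaces: the shift along the tool's x, y, z in mm, then the turn, a rotation vector about the tool's x, y, z in degrees. In form: tx ty tz ax ay az; .... A call has 1 to 12 rows; each row shifts and turns the commanded pose from where the row before left it, along the tool's axes as they then stand; what a row does not reach is not made up. A row lasts 1/12 s, in which the tool goes at most 41.7 mm and 7.16 degrees, less where a joint would pass 70% of its speed; a pose out of reach is approached as far as the arm can. A call with a gripper value outside its range is refused whole. OPENING is the closure, from -1 (fully open) to 1 (shut), so that 0 is half open, set as the call begins (- or left out, the last holds). The fingers move at their own pace and stop on an object; FORCE is the grip in N (left out, the last holds). Time passes only in rows, so rows that do not move let the fingers close. It gives the time, the measured TCP pose, the force and the opening at its end, in the units of the state.
- ctrl.get_state(): the state, without advancing time (a new reading comes with each control period).
- ctrl.capture(name): name is "scene" or "top" or "wrist"; returns a dict with "image" (400x640x3 uint8, red, green, blue), "camera_matrix" (3x3 intrinsics, pixels), "cam_to_world" (4x4, takes a point from camera to world coordinates). Camera axes: x right, y up, looking along -z (the intrinsics and any distortion apply to the point x, -y, -z); pixel columns grow to the right and rows downward; lengths in mm; the calibration is good to about 2 mm. A picture is of the moment at which its call begins. There is no depth.
- ctrl.sign_off(): hands the job in, once; it reports no verdict.
The state is a dict: "time_s": time; "qpos": joint angles; "joint_vel": joint speeds; "joint_torque": joint torques, N m; "tool_pos": TCP position; "tool_rot": TCP orientation; "wrist_force": force on the tool from outside, world axes, zero at the start; "moment": the same for the moment, N m; "grip_width": opening from 0.0 (shut) to 1.0 (fully open).
Only numpy, scipy, OpenCV 4.12 (cv2) and the standard library are available. Lean on these libraries where they do the work, as an engineer would, in place of code of your own. Each camera call takes 0.05 s, during which the arm holds its last target.

### The job

Set the larger of the two cork cores in the brass ring at the outer end of the feed board and let go of it; then slide the board straight out over the edge of its riser, without lifting it, until its outer end is level with the tip of the press's brass pointer, so that the core is centred below the die. The board tips by itself that far out: finish while still holding it, level, still and resting on the riser, with the core in its ring, and leave the smaller core, mallet, seam roller and ball half where they are.

Things in the scene. Friction and masses are not known exactly. Their poses are not given: they have to be found in the camera images.
- riser: Fixed wooden block with a steel top, 340 long (x) x 90 wide (y) x 60 mm high, on the bench; the feed board lies on it. Its x axis is level and points outward, to the press (about world -y). The origin is on the bench, on the middle of its width, 100 mm inward of its outer end.
- riser_edge (a point): Middle of the riser's top outer edge, over which the board slides out, 60 mm above the bench.
- board: Loose feed board of pale wood, 340 long (x) x 70 wide (y) x 14 mm thick, about 0.45 kg. Origin: centre of the underside; x points outward to the press, z up. Carries a grip block near its inner end and a brass ring near its outer end. It starts with its outer end 10 to 50 mm inward of the riser's edge; out at the pointer it tips outward unless held. Nothing guides it sideways.
- board_end (a point): Middle of the top edge of the board's outer end (board x = +170 mm, on the board's top).
- board_grip (a point): Point inside the board's square wooden grip block (28 x 28 mm, rising 45 mm above the board's top), on its vertical axis, 140 mm inward (-x) of the board's centre, 25 mm above the board's top. Up to about 6 N down here keeps the board from tipping at the mark.
- board_seat (a point): Centre of the top face of the brass ring fixed on the board (outer diameter 42, inner 30, 12 mm high), 135 mm outward (+x) of the board's centre. The larger core seated there has its centre 20 mm above this point.
- press: Fixed cast iron hand press. Origin on the bench below its die's axis; x points outward like the riser's, within 6 mm sideways of the riser's centre line. Base plate 20 mm high, 220 wide, from 60 inward to 210 mm outward; column from 130 mm outward. When finished the board's axis lies on the press's x axis, its outer end 35 mm outward of the origin, the ring below the die.
- pointer_tip (a point): Tip of the brass pointer on the press, 80 mm above the bench, 47 mm to the side (+y of the press, about world +x), 35 mm outward of the die's axis: the mark for the board's outer end. It clears the board's side by 12 mm when the board is centred.
- die_bottom (a point): Lowest point of the domed steel die, 64 mm diameter, 235 mm above the bench.
- rack: Fixed dark steel strip 170 long (x) x 44 wide (y) x 16 mm high with two 27 mm holes 45 mm either side of its centre, in which the cork cores sit. Origin: centre of the underside.
- core_large_center (a point): Centre of the larger cork core, a loose ball 50 mm in diameter, 60 g; starts in either hole, its centre about 37 mm above the bench.
- core_small_center (a point): Centre of the smaller cork core, a loose ball 38 mm in diameter, in the rack's other hole; to be left there.
- mallet: Bystander: loose boxwood mallet lying on the bench, head 64 mm diameter x 100 mm, 220 mm long overall; origin on the bench below the handle's outer half.
- roller: Bystander: loose brass seam roller with a wooden handle, 165 mm long, 50 mm wide, 44 mm high; origin on the bench near its middle.
- hide_half: Bystander: loose red hide ball half, dome up, 72 mm in diameter and 36 mm high; origin at the centre of its underside.
Mind the look-alikes: they are no part of the job. Leave any black look-alike of the part that bears core_large_center alone.

How it is judged:
By the outcome, as a careful person would: the job done as asked, in the order asked, and still so for the second after the job is handed in, while the arm keeps its last pose, push and grip.
It also fails if it takes over 51 s, if anything falls off the work surface, if the arm or the gripper's body presses on something with over 40 N, if the wrist force passes 120 N, or if a joint passes its speed limit or range.

## Working session

There is one attempt and no reset: what is moved stays moved. The work goes in short steps, Python scripts to look and compute and a shell command to move; the robot and the scene stay as the last step left them, time stands still between calls to the robot, and variables do not carry over. Pictures are saved under pics/ and viewed, and the job is handed in when it is done.

```bash
mkdir -p pics
cat > h.py <<'E'
import numpy as np, cv2
from rig import ctrl
def snap(name,fn):
    d=ctrl.capture(name); im=np.array(d["image"]); cv2.imwrite(f"pics/{fn}.png",im[:,:,::-1]); np.savez(f"pics/{fn}.npz",im=im,K=d["camera_matrix"],T=d["cam_to_world"])
    return d
def load(fn):
    return np.load(f"pics/{fn}.npz")
def ray(d,u,v):
    K=np.array(d["K"] if "K" in d else d["camera_matrix"]);T=np.array(d["T"] if "T" in d else d["cam_to_world"])
    p=np.linalg.inv(K)@[u,v,1]; r=T[:3,:3]@np.array([p[0],-p[1],-p[2]]); return T[:3,3],r/np.linalg.norm(r)
def onz(d,u,v,z):
    o,r=ray(d,u,v); return o+r*(z-o[2])/r[2]
def proj(d,P):
    K=np.array(d["K"]);T=np.array(d["T"]); c=T[:3,:3].T@(np.array(P)-T[:3,3]); q=K@np.array([c[0],-c[1],-c[2]]); return q[:2]/q[2]
def two(d1,p1,d2,p2):
    o1,r1=ray(d1,*p1);o2,r2=ray(d2,*p2)
    A=np.stack([r1,-r2],1);s=np.linalg.lstsq(A,o2-o1,rcond=None)[0]
    a=o1+s[0]*r1;b=o2+s[1]*r2;return (a+b)/2,np.linalg.norm(a-b)
E
python3 - <<'E'
from h import *
for n in("scene","top","wrist"):
    d=snap(n,n+"0");print(n,d.keys(),np.round(d["cam_to_world"],3).tolist(),np.round(d["camera_matrix"],1).tolist())
print(ctrl.get_state(),ctrl.pinch_z)
E
```

```text
scene dict_keys(['image', 'camera_matrix', 'cam_to_world']) [[-0.025, -0.633, 0.774, 1236.075], [1.0, -0.017, 0.019, 79.802], [0.002, 0.774, 0.633, 727.337], [0.0, 0.0, 0.0, 1.0]] [[411.6, 0.0, 327.3], [0.0, 411.6, 198.1], [0.0, 0.0, 1.0]]
top dict_keys(['image', 'camera_matrix', 'cam_to_world']) [[-0.006, 0.984, -0.178, 418.356], [-1.0, -0.011, -0.028, 51.724], [-0.03, 0.178, 0.984, 929.563], [0.0, 0.0, 0.0, 1.0]] [[363.5, 0.0, 321.7], [0.0, 363.5, 201.2], [0.0, 0.0, 1.0]]
wrist dict_keys(['image', 'camera_matrix', 'cam_to_world']) [[0.314, 0.898, 0.31, 306.69], [-0.95, 0.297, 0.101, -662.555], [-0.002, -0.325, 0.946, 373.058], [0.0, 0.0, 0.0, 1.0]] [[350.3, 0.0, 318.8], [0.0, 350.3, 196.0], [0.0, 0.0, 1.0]]
{'time_s': 0.15, 'qpos': array([ 1.17624742,  0.59994343, -0.00251543,  1.59995654,  0.00184335,
        0.94290075, -0.07982016]), 'joint_vel': array([-1.71656236e-03,  5.80214993e-04, -3.89250460e-04, -1.89101043e-03,
       -1.85017280e-03,  1.43602565e-05,  2.11473277e-03]), 'joint_torque': array([ 2.62623056e-03, -7.77006340e+01,  1.56673696e+00, -2.58238900e+01,
        1.24853573e-02,  6.81770558e-03, -1.57638137e-06]), 'tool_pos': array([ 226.41139745, -688.31173826,  191.11056098]), 'tool_rot': array([-2.54458199e+00,  1.84150564e+00,  1.67520172e-03]), 'wrist_force': array([-0.202163  ,  0.4211184 ,  0.02576498]), 'moment': array([-0.00760445,  0.03459122,  0.02684403]), 'grip_width': 1.002002915938674} -18.700000000000003
```

View pics/scene0.png

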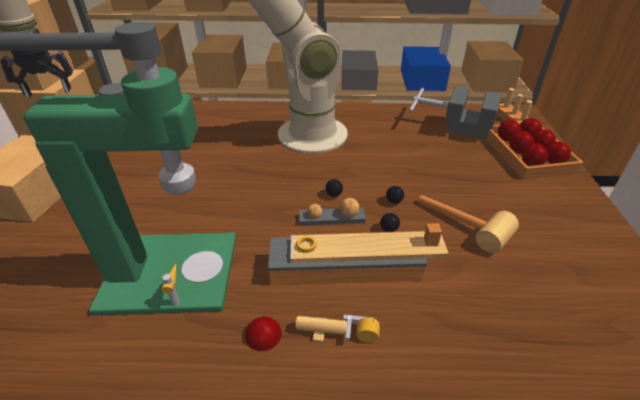

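View pics/top0.png

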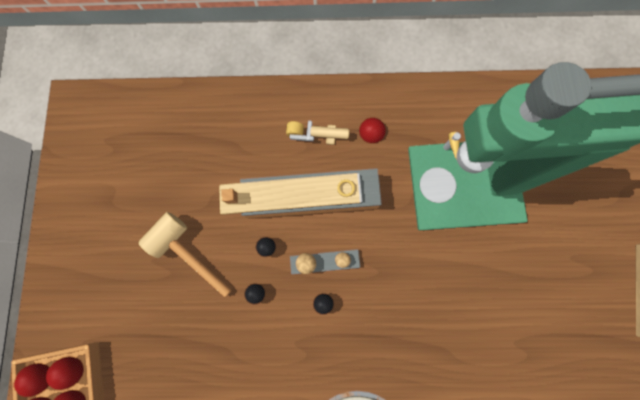

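View pics/wrist0.png

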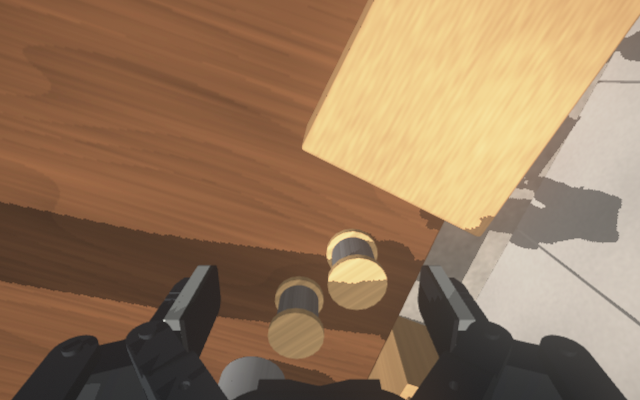

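The larger core is at scene (350,207) and top (306,263), the smaller at scene (315,211) and top (343,260). There are three black look-alikes: top (265,247), (255,294) and (323,303). I'll make enlarged crops and measure.

Run:
```python
from h import *
t=load("top0")["im"];s=load("scene0")["im"]
a=cv2.resize(t[155:285,205:405],None,fx=4,fy=4,interpolation=cv2.INTER_CUBIC)
cv2.imwrite("pics/tc.png",a[:,:,::-1])
b=cv2.resize(s[180:280,260:455],None,fx=4,fy=4,interpolation=cv2.INTER_CUBIC)
cv2.imwrite("pics/sc.png",b[:,:,::-1])
c=np.vstack([cv2.resize(t[120:240,400:540],None,fx=4,fy=4,interpolation=cv2.INTER_CUBIC)])
cv2.imwrite("pics/tp.png",c[:,:,::-1])
c=cv2.resize(s[220:320,90:250],None,fx=4,fy=4,interpolation=cv2.INTER_CUBIC)
cv2.imwrite("pics/sp.png",c[:,:,::-1])
```

```text
(no output)
```

View pics/tc.png

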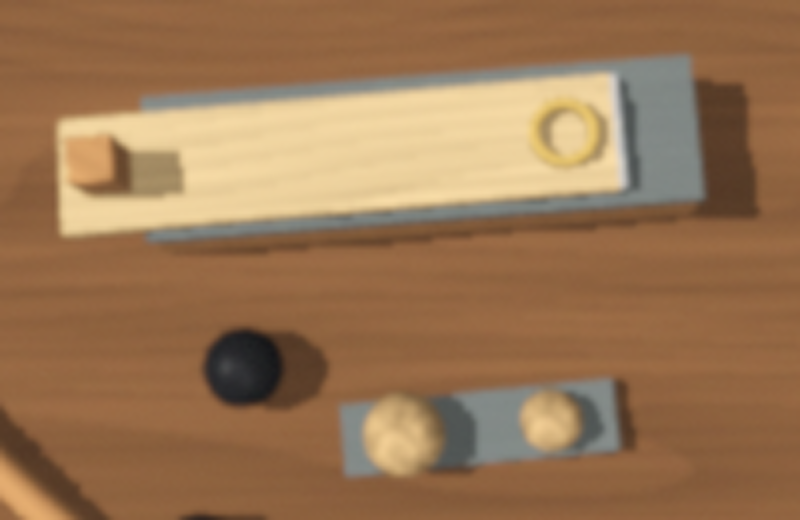

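View pics/sc.png

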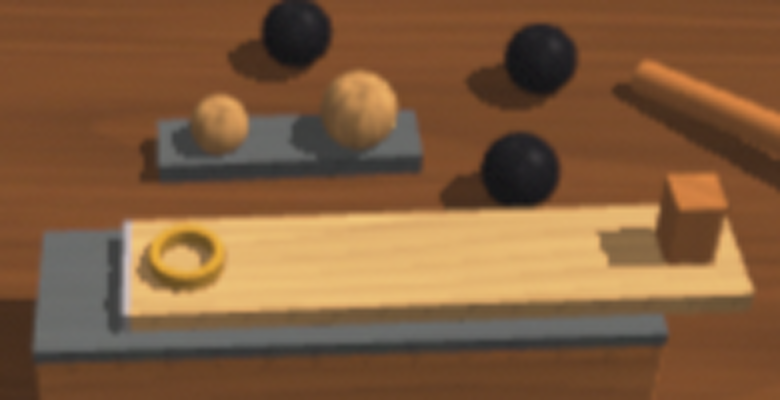

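View pics/tp.png

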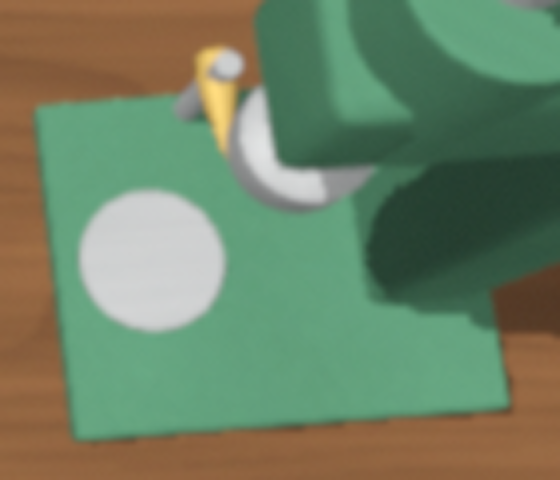

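View pics/sp.png

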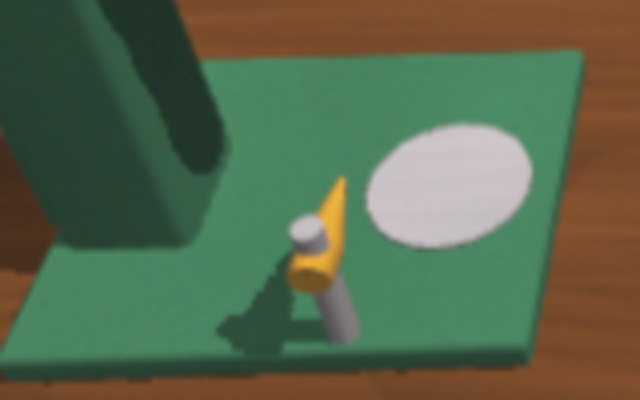

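```bash
cat > m.py <<'E'
from h import *
T=load("top0");S=load("scene0")
def tc(x,y):return ((x+.5)/4-.5+205,(y+.5)/4-.5+155)
def sc(x,y):return ((x+.5)/4-.5+260,(y+.5)/4-.5+180)
def tp(x,y):return ((x+.5)/4-.5+400,(y+.5)/4-.5+120)
def sp(x,y):return ((x+.5)/4-.5+90,(y+.5)/4-.5+220)
def show(n,pts,z,f,D):
    P=np.array([onz(D,*f(*p),z) for p in pts]);print(n,np.round(P[:,:2],1).tolist());return P
B=show("board T",[(58,120),(62,237),(628,190),(615,73)],74,tc,T)
for i in range(4):print(np.linalg.norm(B[i]-B[(i+1)%4]))
Bs=show("board S",[(127,222),(125,317),(750,296),(726,203)],74,sc,S)
R=show("riser T",[(142,97),(150,242),(705,201),(690,56)],60,tc,T)
for i in range(4):print(np.linalg.norm(R[i]-R[(i+1)%4]))
show("riser S",[(40,235),(36,354),(664,340)],60,sc,S)
show("ring T",[(567,132)],86,tc,T);show("ring S",[(187,252)],86,sc,S)
show("grip T",[(66,137),(111,134),(114,185),(70,187)],119,tc,T)
show("grip S",[(668,179),(715,175),(725,206),(672,209)],119,sc,S)
P=show("pressT",[(38,108),(75,438),(508,408)],20,tp,T);print(np.linalg.norm(P[0]-P[1]),np.linalg.norm(P[1]-P[2]))
show("pressS",[(98,0),(582,53),(530,350),(5,365)],20,sp,S)
show("disc T",[(153,260)],20,tp,T);show("disc S",[(449,186)],20,sp,S)
print("ptr",two(T,tp(228,152),S,sp(343,177)));show("ptrT",[(228,152)],80,tp,T);show("ptrS",[(343,177)],80,sp,S)
for n,a,b,z in(("L",(403,434),(360,110),37),("s",(552,420),(220,125),31)):
    print(n,two(T,tc(*a),S,sc(*b)));show(n,[a],z,tc,T);show(n,[b],z,sc,S)
E
python3 m.py
```

```text
board T [[617.2, 326.0], [545.2, 320.4], [570.0, -18.7], [642.0, -12.7]]
72.17978861700651
340.0023219839385
72.21600778081816
339.63097582040706
board S [[571.3, -17.3], [643.0, -11.7], [618.8, 323.4], [546.6, 324.1]]
riser T [[634.4, 278.7], [543.7, 270.7], [565.2, -66.0], [655.8, -60.0]]
91.04663906174977
337.4240046917887
90.75559806681188
339.38232417146736
riser S [[569.0, -68.1], [657.8, -58.3], [639.0, 276.2]]
ring T [[603.2, 17.5]]
ring S [[605.8, 19.3]]
grip T [[596.6, 306.5], [598.1, 280.5], [568.2, 277.6], [567.4, 302.9]]
grip S [[576.1, 279.3], [572.2, 305.4], [596.4, 306.3], [599.5, 277.7]]
pressT [[724.5, -149.8], [509.8, -162.3], [526.0, -429.3]]
215.1141173742854 267.5395131841346
pressS [[472.5, -482.1], [512.3, -164.3], [729.9, -147.6], [746.1, -412.0]]
disc T [[622.6, -217.4]]
disc S [[621.3, -218.0]]
ptr (array([ 673.3692206 , -246.62115242,   85.1897883 ]), np.float64(0.08999884072343572))
ptrT [[674.9, -248.4]]
ptrS [[668.8, -249.3]]
L (array([427.8824528 , 117.96246279,  37.81622492]), np.float64(0.1292182953781905))
L [[427.9, 118.1]]
L [[426.9, 117.9]]
s (array([435.82108104,  27.67558664,  29.75777883]), np.float64(0.2751926578661057))
s [[435.8, 27.6]]
s [[437.2, 27.9]]
```

Both views agree to 1–4 mm, and the sizes match those given: the board measures 340×72 and the riser 340×91. The pointer tip is at about (672,-249), against (671,-250) predicted from the disc. 

The target is the light cork ball at tc crop (403,433), which is the larger one (apparent diameter about 80 against 64 px). The black balls don't match the description.

First I turn the jaws in place.

```bash
cat > p.py <<'E'
import sys;from h import *
from scipy.spatial.transform import Rotation as R
# p.py x y z yawdeg : tool shift & turn wanted
a=list(map(float,sys.argv[1:]))
s=ctrl.get_state();M=R.from_rotvec(s["tool_rot"]);p=s["tool_pos"]
yaw=np.radians(a[3]);x=[np.cos(yaw),np.sin(yaw),0];z=[0,0,-1];G=R.from_matrix(np.stack([x,np.cross(z,x),z],1))
print("t",round(s["time_s"],2),"pos",np.round(p,1),"yaw",round(np.degrees(np.arctan2(*M.as_matrix()[1::-1,0])),2),"F",np.round(s["wrist_force"],1),"w",round(s["grip_width"],3))
print("shift(tool)",np.round(M.inv().apply(np.array(a[:3])-p),1),"turn",np.round((M.inv()*G).as_rotvec(degrees=True),2),"shift after turn",np.round(G.inv().apply(np.array(a[:3])-p),1))
E
python3 p.py 480 -100 190 4.2
python3 -m pendant '0 0 0 0 0 -7; 0 0 0 0 0 -7; 0 0 0 0 0 -7; 0 0 0 0 0 -7; 0 0 0 0 0 -7; 0 0 0 0 0 -7; 0 0 0 0 0 -7; 0 0 0 0 0 -7; 0 0 0 0 0 -7; 0 0 0 0 0 -7; 0 0 0 0 0 -6'
python3 p.py 480 -100 190 4.2;python3 p.py 427.5 118 190 4.2
```

```text
t 0.15 pos [ 226.4 -688.3  191.1] yaw -71.79 F [-0.2  0.4  0. ] w 1.002
shift(tool) [-479.6 -424.8    1.6] turn [-4.000e-02  6.000e-02 -7.599e+01] shift after turn [ 296.  -568.2    1.1]
time_s: 1.07
tool_pos: [226.3, -688.5, 191.4]
tool_rot: [-3.138, -0.125, 0.0]
wrist_force: [0.7, 0.5, -0.5]
grip_width: 1.001
t 1.07 pos [ 226.3 -688.5  191.4] yaw 4.56 F [ 0.7  0.5 -0.5] w 1.001
shift(tool) [ 299.7 -566.5    1.7] turn [-0.04  0.02  0.36] shift after turn [ 296.1 -568.4    1.4]
t 1.07 pos [ 226.3 -688.5  191.4] yaw 4.56 F [ 0.7  0.5 -0.5] w 1.001
shift(tool) [ 264.7 -788.     1.8] turn [-0.04  0.02  0.36] shift after turn [ 259.7 -789.6    1.4]
```

```bash
python3 -m pendant '10 -19 0 0 0 0; 17 -32 0 0 0 0; 17 -32 0 0 0 0; 17 -32 0 0 0 0; 17 -32 0 0 0 0; 17 -32 0 0 0 0; 17 -32 0 0 0 0; 17 -32 0 0 0 0; 17 -32 0 0 0 0; 17 -32 0 0 0 0; 17 -32 0 0 0 0; 17 -32 0 0 0 0'
python3 -m pendant '17 -32 0 0 0 0; 17 -32 0 0 0 0; 17 -32 0 0 0 0; 17 -32 0 0 0 0; 17 -32 0 0 0 0; 10 -19 0 0 0 0; 0 0 0 0 0 0'
python3 p.py 427.5 118 100 4.8
```

```text
time_s: 2.07
tool_pos: [396.0, -302.6, 191.8]
tool_rot: [3.139, 0.115, -0.0]
wrist_force: [0.4, 0.0, -0.0]
grip_width: 1.002
time_s: 2.65
tool_pos: [479.6, -113.7, 192.1]
tool_rot: [-3.137, -0.126, -0.003]
wrist_force: [-0.1, -0.6, 0.5]
grip_width: 0.997
t 2.65 pos [ 479.6 -113.7  192.1] yaw 4.6 F [-0.1 -0.6  0.5] w 0.997
shift(tool) [ -33.5 -235.    92.4] turn [-0.1  -0.12 -0.2 ] shift after turn [ -32.5 -235.2   92.1]
```

```bash
python3 -m pendant '-4 -29 3 0 0 0; -4 -29 11 0 0 0; -4 -30 13 0 0 0; -4 -30 13 0 0 0; -4 -30 13 0 0 0; -4 -30 13 0 0 0; -4 -30 13 0 0 0; -5 -27 13 0 0 0; 0 0 0 0 0 0; 0 0 0 0 0 0'
python3 p.py 427.5 118 18 4.8
python3 - <<'E'
from h import *
snap("wrist","w1")
print(np.round(proj(load("w1"),[427.5,118,37]),1))
E
```

```text
time_s: 3.48
tool_pos: [426.4, 114.3, 99.2]
tool_rot: [3.139, 0.122, -0.003]
wrist_force: [0.8, -0.6, 0.4]
grip_width: 1.003
t 3.48 pos [426.4 114.3  99.2] yaw 4.44 F [ 0.8 -0.6  0.4] w 1.003
shift(tool) [ 1.5 -3.7 81.2] turn [ 0.02  0.09 -0.36] shift after turn [ 1.4 -3.6 81.2]
[320.  190.7]
```

View pics/w1.png

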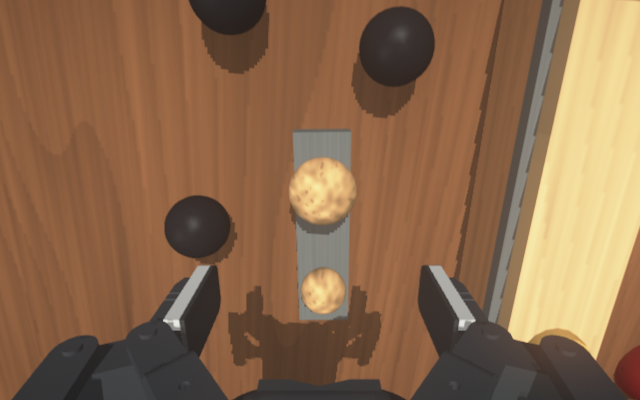

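The larger core shows at wrist (322,190), against (320,191) predicted. I descend with the jaws partly closed to clear the black ball.

```bash
python3 -m pendant '1.5 -3.5 1 0 0 0; 0 0 10 0 0 0; 0 0 15 0 0 0; 0 0 15 0 0 0; 0 0 15 0 0 0; 0 0 12 0 0 0; 0 0 8 0 0 0; 0 0 5 0 0 0; 0 0 0 0 0 0; 0 0 0 0 0 0' -0.5 40
python3 p.py 427.5 118 18 4.8
```

```text
time_s: 4.37
tool_pos: [428.7, 116.4, 19.0]
tool_rot: [3.139, 0.114, 0.0]
wrist_force: [-0.2, -0.0, -0.2]
grip_width: 0.751
t 4.37 pos [428.7 116.4  19. ] yaw 4.17 F [-0.2 -0.  -0.2] w 0.751
shift(tool) [-1.1 -1.7  1. ] turn [ 0.01 -0.01 -0.63] shift after turn [-1.1 -1.7  1. ]
```

```bash
python3 -m pendant '0 -2 0.5 0 0 0; 0 0 0 0 0 0; 0 0 0 0 0 0' 
python3 -m pendant '0 0 0 0 0 0; 0 0 0 0 0 0; 0 0 0 0 0 0; 0 0 0 0 0 0; 0 0 0 0 0 0; 0 0 0 0 0 0; 0 0 0 0 0 0; 0 0 0 0 0 0' 1 30
python3 p.py 427.5 118 18 4.8
```

```text
time_s: 4.62
tool_pos: [428.6, 119.0, 18.7]
tool_rot: [-3.139, -0.115, -0.001]
wrist_force: [-0.8, -0.5, 0.6]
grip_width: 0.745
time_s: 5.28
tool_pos: [431.0, 120.0, 21.0]
tool_rot: [-3.137, -0.116, -0.011]
wrist_force: [0.1, -0.2, 46.1]
grip_width: 0.003
t 5.28 pos [431. 120.  21.] yaw 4.23 F [ 0.1 -0.2 46.1] w 0.003
shift(tool) [-3.7  1.7  2.9] turn [-0.1  -0.4  -0.57] shift after turn [-3.7  1.7  3. ]
```

Run:
```python
from h import *
for n in("wrist","scene","top"): snap(n,n+"2")
s=load("scene2")["im"]
cv2.imwrite("pics/s2c.png",cv2.resize(s[150:280,260:455],None,fx=4,fy=4)[:,:,::-1])
```

```text
(no output)
```

View pics/wrist2.png

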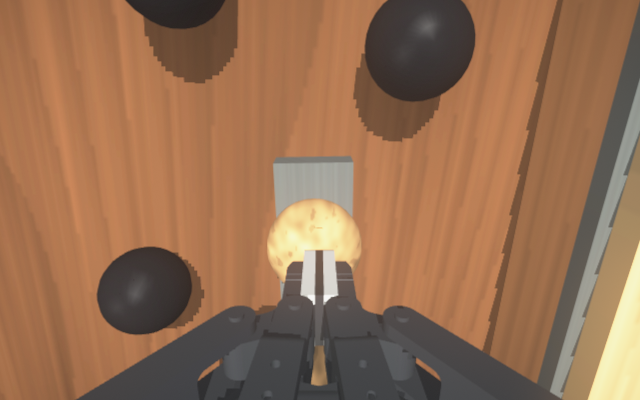

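View pics/s2c.png

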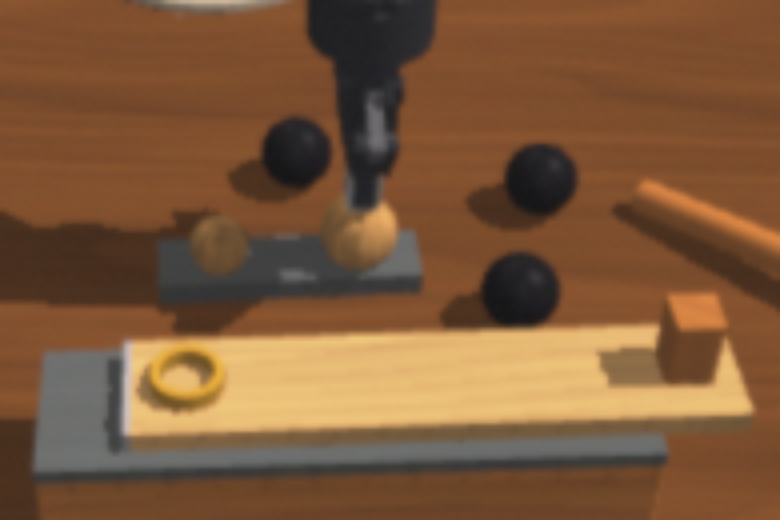

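Run:
```python
from h import *
for n in("wrist2","scene2","top2"):
    d=load(n)
    for P in([431,120,21],[431,120,40],[431,120,62],[428.6,118,37]): print(n,P,np.round(proj(d,P),1))
w=load("wrist2")["im"];cv2.imwrite("pics/w2c.png",cv2.resize(w[190:400,200:440],None,fx=3.2,fy=2.8)[:,:,::-1])
w=load("scene2")["im"];cv2.imwrite("pics/s2d.png",cv2.resize(w[150:225,310:390],None,fx=8,fy=8,interpolation=cv2.INTER_CUBIC)[:,:,::-1])
```

```text
wrist2 [431, 120, 21] [317.8 230.8]
wrist2 [431, 120, 40] [317.9 246.1]
wrist2 [431, 120, 62] [318.1 268.1]
wrist2 [428.6, 118, 37] [313.  246.6]
scene2 [431, 120, 21] [350.2 212.8]
scene2 [431, 120, 40] [350.5 207.3]
scene2 [431, 120, 62] [350.8 200.7]
scene2 [428.6, 118, 37] [349.7 207.5]
top2 [431, 120, 21] [305.1 261.9]
top2 [431, 120, 40] [304.5 261.8]
top2 [431, 120, 62] [303.8 261.7]
top2 [428.6, 118, 37] [305.4 262.8]
```

View pics/w2c.png

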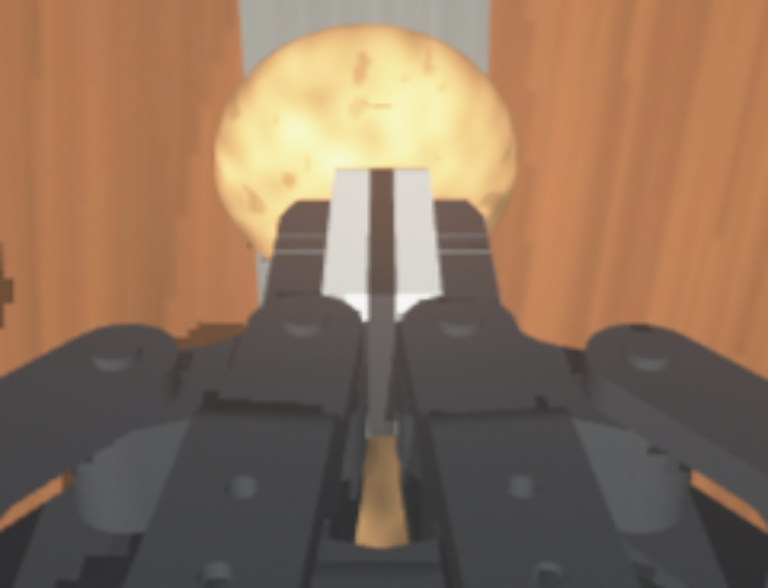

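View pics/s2d.png

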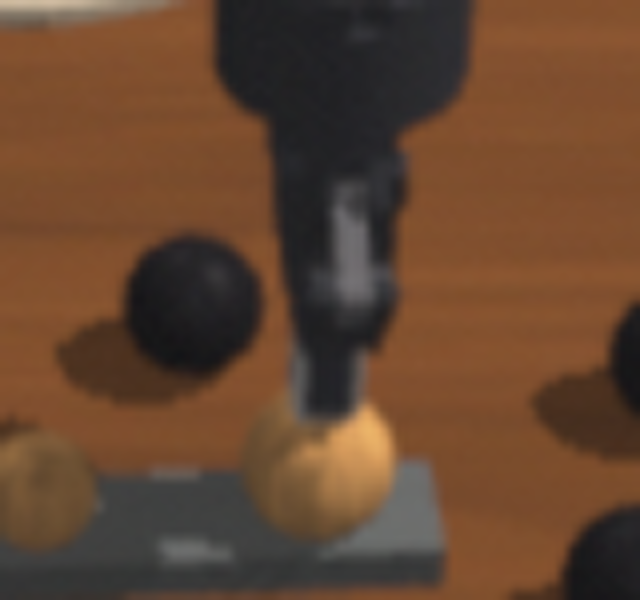

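The wrist and scene views show the jaws shut on top of the core. The tips show at scene (351,202), z≈60, although the reported TCP is at z=21. So the fingertips sit about 40 mm behind the reported TCP. The core hasn't moved. I'll lift and measure the tip offset.

```bash
python3 -m pendant '0 0 -5 0 0 0; 0 0 -15 0 0 0; 0 0 -20 0 0 0; 0 0 -20 0 0 0; 0 0 -20 0 0 0; 0 0 0 0 0 0; 0 0 0 0 0 0; 0 0 0 0 0 0'
python3 p.py 427.5 118 18 4.8
python3 - <<'E'
from h import *
for n in("wrist","scene","top"): snap(n,n+"3")
p=ctrl.get_state()["tool_pos"]
for n in("wrist3","scene3","top3"):
    d=load(n)
    for dz in(0,40): print(n,dz,np.round(proj(d,p+[0,0,dz]),1))
s=load("scene3")["im"][110:230,300:400];w=load("wrist3")["im"][150:290,220:420]
a=cv2.resize(s,None,fx=4,fy=4,interpolation=cv2.INTER_CUBIC);b=cv2.resize(w,(400,280))
cv2.imwrite("pics/s3.png",a[:,:,::-1]);cv2.imwrite("pics/w3.png",cv2.resize(w,(800,560))[:,:,::-1])
E
```

```text
time_s: 6.1
tool_pos: [428.2, 118.5, 98.0]
tool_rot: [3.139, 0.115, -0.0]
wrist_force: [-0.2, -0.5, -0.4]
grip_width: 0.001
t 6.1 pos [428.2 118.5  98. ] yaw 4.19 F [-0.2 -0.5 -0.4] w 0.001
shift(tool) [-0.7  0.4 80. ] turn [ 0.01  0.   -0.61] shift after turn [-0.8  0.4 80. ]
wrist3 0 [317. 230.]
wrist3 40 [316.6 266.1]
scene3 0 [350.8 188.9]
scene3 40 [351.4 175.9]
top3 0 [303.1 262.9]
top3 40 [301.6 262.7]
```

View pics/s3.png

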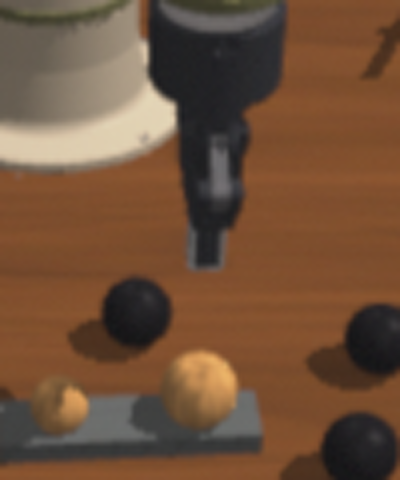

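View pics/w3.png

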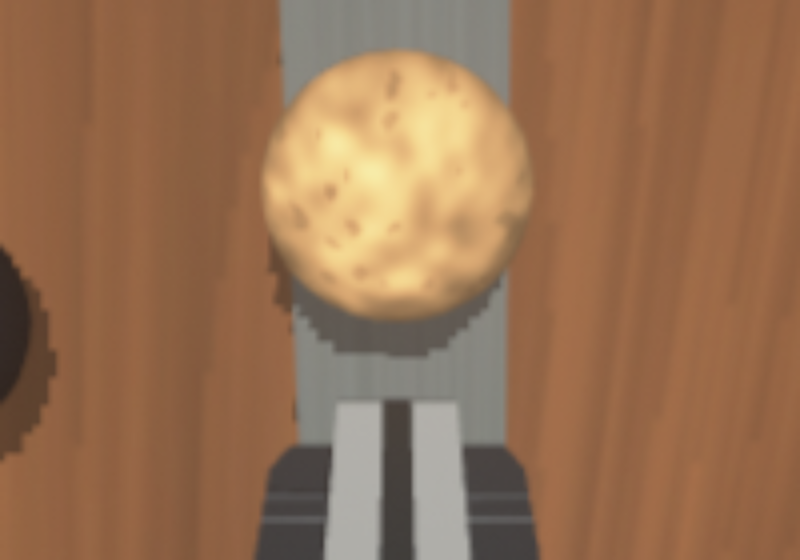

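View pics/top3.png

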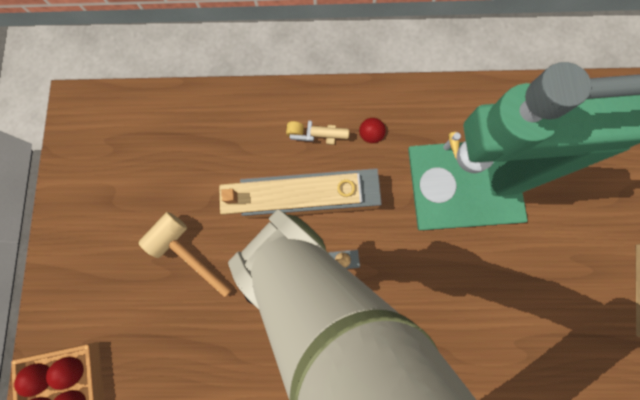

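The core is still seated. The tips measure at scene (351.5,177), which is +38±2 mm from the reported TCP. I'll apply that offset: reported z = −20 for the grasp.

```bash
python3 -m pendant '0 0 0 0 0 0; 0 0 0 0 0 0; 0 0 0 0 0 0; 0 0 0 0 0 0; 0 0 0 0 0 0; 0 0 0 0 0 0' -0.5 30
python3 -m pendant '0 0 8 0 0 0; 0 0 16 0 0 0; 0 0 18 0 0 0; 0 0 18 0 0 0; 0 0 18 0 0 0; 0 0 16 0 0 0; 0 0 10 0 0 0; 0 0 8 0 0 0; 0 0 5 0 0 0; 0 0 0 0 0 0; 0 0 0 0 0 0; 0 0 0 0 0 0'
python3 - <<'E'
from h import *
for n in("wrist","scene"): snap(n,n+"4")
s=load("scene4")["im"][130:240,300:400];a=cv2.resize(s,None,fx=5,fy=5,interpolation=cv2.INTER_CUBIC);w=load("wrist4")["im"]
cv2.imwrite("pics/s4.png",a[:,:,::-1])
E
python3 p.py 428.6 118.3 -20 4.8
```

```text
time_s: 6.75
tool_pos: [428.3, 118.8, 98.2]
tool_rot: [3.139, 0.115, -0.0]
wrist_force: [-1.0, 0.9, -0.3]
grip_width: 0.752
time_s: 7.75
tool_pos: [428.4, 118.8, -18.5]
tool_rot: [-3.139, -0.115, -0.0]
wrist_force: [-0.2, 0.1, 1.1]
grip_width: 0.751
t 7.85 pos [428.6 118.8 -18.3] yaw 4.19 F [-0.6 -0.7 -0.4] w 0.749
shift(tool) [-0.   0.5  1.7] turn [-0.02 -0.04 -0.61] shift after turn [-0.   0.5  1.7]
```

View pics/s4.png

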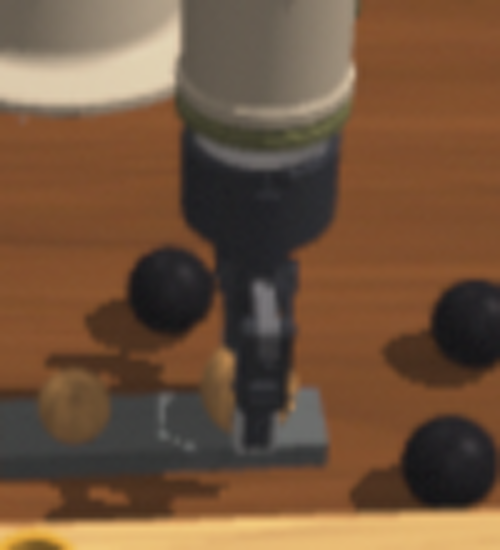

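View pics/wrist4.png

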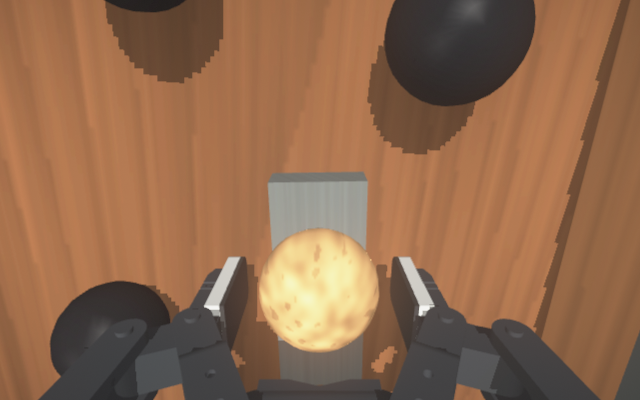

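The pads straddle the core in both views, so I close.

```bash
python3 -m pendant '0 1 0 0 0 0; 0 0 0 0 0 0; 0 0 0 0 0 0; 0 0 0 0 0 0; 0 0 0 0 0 0; 0 0 0 0 0 0; 0 0 0 0 0 0; 0 0 0 0 0 0' 1 30
python3 -m pendant '0 0 -5 0 0 0; 0 0 -12 0 0 0; 0 0 -20 0 0 0; 0 0 -25 0 0 0; 0 0 -30 0 0 0; 0 0 -30 0 0 0; 0 0 -20 0 0 0; 0 0 -10 0 0 0; 0 0 0 0 0 0; 0 0 0 0 0 0; 0 0 0 0 0 0; 0 0 0 0 0 0'
python3 - <<'E'
from h import *
for n in("wrist","scene","top"): snap(n,n+"5")
s=load("scene5")["im"][90:240,290:410];a=cv2.resize(s,None,fx=4,fy=4,interpolation=cv2.INTER_CUBIC);w=load("wrist5")["im"]
cv2.imwrite("pics/s5.png",a[:,:,::-1])
E
python3 p.py 604.5 18.4 135 4.2
```

```text
time_s: 8.52
tool_pos: [428.7, 117.7, -18.2]
tool_rot: [-3.139, -0.115, -0.001]
wrist_force: [-1.2, -0.4, 5.4]
grip_width: 0.57
time_s: 9.52
tool_pos: [427.7, 117.6, 132.4]
tool_rot: [3.139, 0.116, -0.003]
wrist_force: [0.2, -0.6, -1.8]
grip_width: 0.563
t 9.67 pos [427.9 117.8 132.5] yaw 4.24 F [ 0.2  0.6 -0. ] w 0.567
shift(tool) [168.8 112.2  -2.7] turn [0.01 0.1  0.04] shift after turn [168.9 112.1  -2.5]
```

View pics/s5.png

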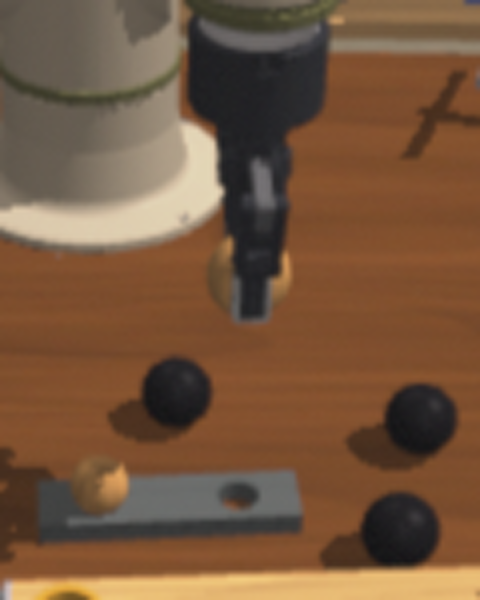

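View pics/wrist5.png

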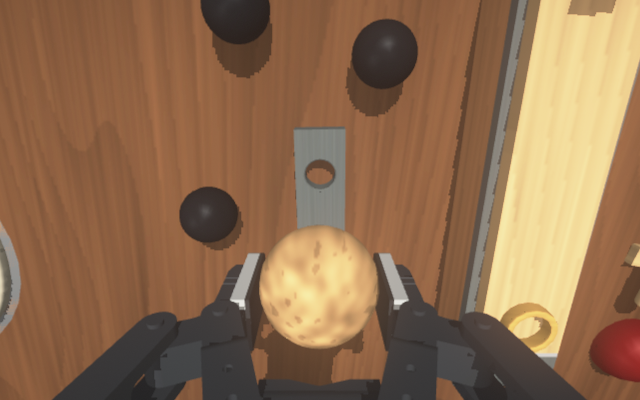

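The core is held at wrist (319,287) and the hole is empty. I cross-check the ring with the wrist camera (circle ~ (532,330)).

Run:
```python
from h import *
d=load("wrist5");w=d["im"]
hsv=cv2.cvtColor(w,cv2.COLOR_RGB2HSV)
cv2.imwrite("pics/w5c.png",cv2.resize(w[290:370,470:600],None,fx=5,fy=5,interpolation=cv2.INTER_CUBIC)[:,:,::-1])
print(onz(d,532,328,86),onz(d,319,287,187.5))
```

```text
[604.26516847  25.14138711  86.        ] [428.58647356 116.97678    187.5       ]
```

View pics/w5c.png

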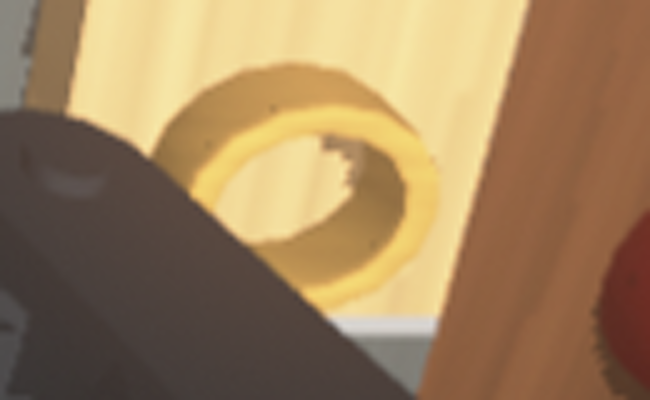

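```bash
python3 -m pendant '8 5 0 0 0 0; 15 10 0 0 0 0; 20 13 0 0 0 0; 22 15 0 0 0 0; 22 15 4 0 0 0; 22 15 8 0 0 0; 22 15 8 0 0 0; 20 13 8 0 0 0; 11 7 6 0 0 0; 7 4 4 0 0 0; 0 0 0 0 0 0; 0 0 0 0 0 0'
python3 - <<'E'
from h import *
for n in("wrist","scene","top"): snap(n,n+"6")
for n in("wrist6","scene6"):
    print(proj(load(n),[604.5,19,86]))
s=load("scene6")["im"][110:270,250:370];cv2.imwrite("pics/s6.png",cv2.resize(s,None,fx=4,fy=3.75,interpolation=cv2.INTER_CUBIC)[:,:,::-1])
print(onz(load("wrist6"),532.4,331.6,86))
print("recheck5",onz(load("wrist5"),532.4,331.6,86))
E
python3 p.py 604.5 19 51 4.2
```

```text
time_s: 10.67
tool_pos: [604.3, 19.2, 94.9]
tool_rot: [-3.139, -0.116, 0.002]
wrist_force: [0.0, -0.1, -0.5]
grip_width: 0.565
[318.24150496 224.72530782]
[306.29571219 242.18716015]
[752.0224736  -47.14666099  86.        ]
recheck5 [605.52597163  21.75397839  86.        ]
t 10.82 pos [604.3  19.5  95.8] yaw 4.3 F [ 0.3  0.8 -0.8] w 0.567
shift(tool) [ 0.1  0.5 44.8] turn [-0.  -0.   0.1] shift after turn [ 0.1  0.5 44.8]
```

View pics/s6.png

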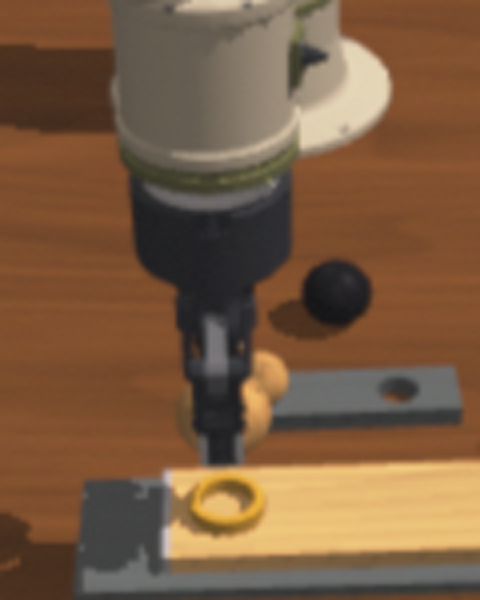

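View pics/wrist6.png

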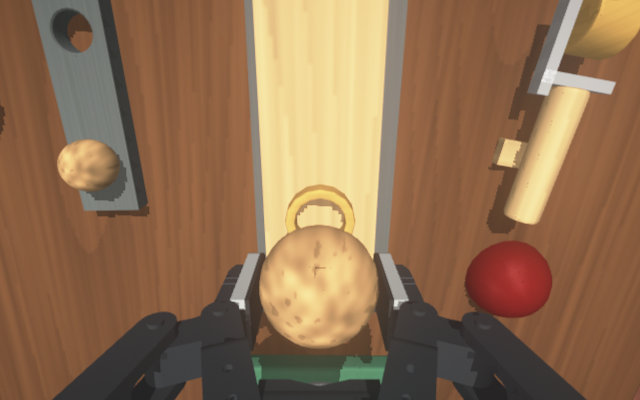

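View pics/top6.png

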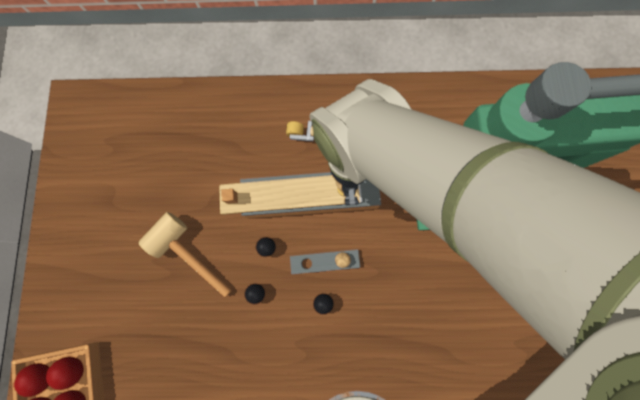

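Run:
```python
from h import *
d=load("wrist6")
w=d["im"];cv2.imwrite("pics/w6c.png",cv2.resize(w[170:250,270:370],None,fx=6,fy=6,interpolation=cv2.INTER_CUBIC)[:,:,::-1])
for v in (184,186,188,190,192):print(v,onz(d,320.5,v,86))
print(onz(d,287,215,86),onz(d,354,215,86))
```

```text
184 [603.89702028  44.2706995   86.        ]
186 [603.9886582  43.0810854  86.       ]
188 [604.08065224  41.88684838  86.        ]
190 [604.17300446  40.68796145  86.        ]
192 [604.26571697  39.48439738  86.        ]
[585.73320727  23.80187177  86.        ] [624.97626842  26.79392682  86.        ]
```

View pics/w6c.png

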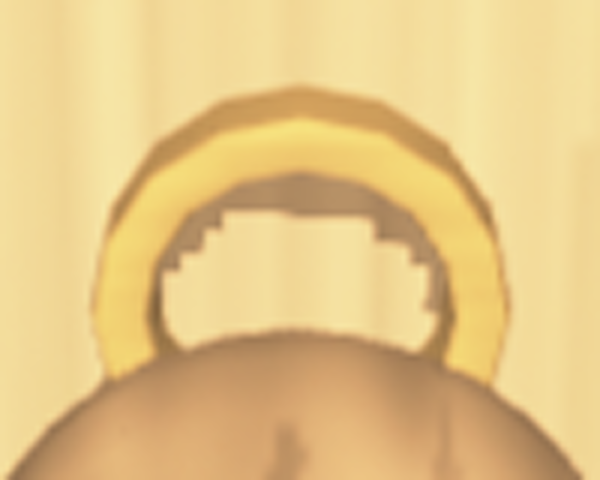

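```bash
python3 -m pendant '0 -0.7 5 0 0 0; 0 0 8 0 0 0; 0 0 9 0 0 0; 0 0 8 0 0 0; 0 0 6 0 0 0; 0 0 4 0 0 0; 0 0 0 0 0 0; 0 0 0 0 0 0'
python3 -m pendant '0 0 2 0 0 0; 0 0 0 0 0 0; 0 0 0 0 0 0'
python3 -m pendant '0 0 2 0 0 0; 0 0 0 0 0 0; 0 0 0 0 0 0'
```

```text
time_s: 11.48
tool_pos: [604.9, 19.3, 54.9]
tool_rot: [-3.139, -0.116, 0.001]
wrist_force: [-0.1, 0.1, -1.0]
grip_width: 0.568
time_s: 11.73
tool_pos: [605.2, 19.1, 53.4]
tool_rot: [3.139, 0.115, 0.0]
wrist_force: [0.0, 0.1, 0.0]
grip_width: 0.567
time_s: 11.98
tool_pos: [605.2, 19.2, 51.3]
tool_rot: [3.139, 0.115, 0.0]
wrist_force: [0.3, -0.3, -1.3]
grip_width: 0.57
```

```bash
python3 -m pendant '0 0 1.5 0 0 0; 0 0 0 0 0 0; 0 0 0 0 0 0'
python3 - <<'E'
from h import *
for n in("wrist","scene"): snap(n,n+"7")
s=load("scene7")["im"][180:270,260:360];cv2.imwrite("pics/s7.png",cv2.resize(s,None,fx=6,fy=6,interpolation=cv2.INTER_CUBIC)[:,:,::-1])
E
```

```text
time_s: 12.23
tool_pos: [605.4, 19.4, 50.7]
tool_rot: [3.139, 0.116, 0.001]
wrist_force: [-3.1, -0.9, 9.7]
grip_width: 0.566
```

View pics/s7.png

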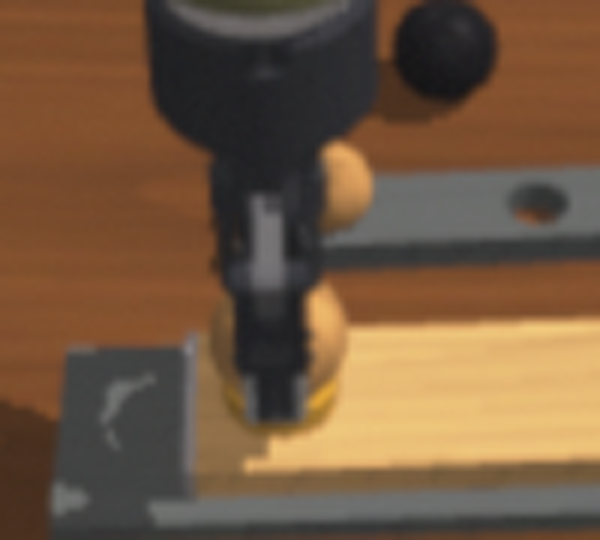

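View pics/wrist7.png

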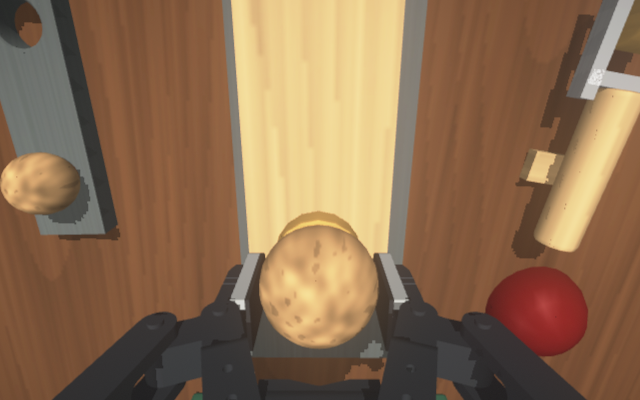

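The core contacts the ring at the expected height (9.7 N, visually inside the ring). I ease off, release and lift.

```bash
python3 -m pendant '0 0 -1 0 0 0; 0 0 0 0 0 0; 0 0 0 0 0 0; 0 0 0 0 0 0; 0 0 0 0 0 0; 0 0 0 0 0 0; 0 0 0 0 0 0; 0 0 0 0 0 0' -0.5
python3 -m pendant '0 0 -5 0 0 0; 0 0 -12 0 0 0; 0 0 -20 0 0 0; 0 0 -30 0 0 0; 0 0 -30 0 0 0; 0 0 -20 0 0 0; 0 0 -8 0 0 0; 0 0 0 0 0 0; 0 0 0 0 0 0'
python3 - <<'E'
from h import *
for n in("wrist","scene"): snap(n,n+"8")
s=load("scene8")["im"][180:270,260:460];cv2.imwrite("pics/s8.png",cv2.resize(s,None,fx=4,fy=4,interpolation=cv2.INTER_CUBIC)[:,:,::-1])
print(proj(load("wrist8"),[605.2,19.6,106]))
E
python3 p.py 584.3 292 150 4.2
```

```text
time_s: 13.0
tool_pos: [605.0, 19.2, 50.7]
tool_rot: [3.139, 0.115, -0.0]
wrist_force: [0.9, 0.4, 0.3]
grip_width: 0.75
time_s: 13.75
tool_pos: [604.9, 18.9, 175.9]
tool_rot: [3.139, 0.115, 0.001]
wrist_force: [-0.1, -0.4, -0.3]
grip_width: 0.749
[318.49799332 191.26019823]
t 13.85 pos [604.3  18.9 174.5] yaw 4.21 F [-0.7  0.5 -0.9] w 0.747
shift(tool) [ 2.000e-01 -2.738e+02  2.450e+01] turn [0.01 0.12 0.01] shift after turn [ 1.000e-01 -2.738e+02  2.450e+01]
```

View pics/s8.png

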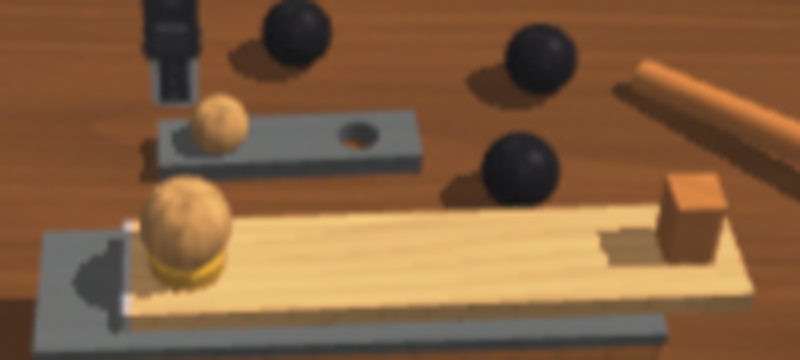

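View pics/wrist8.png

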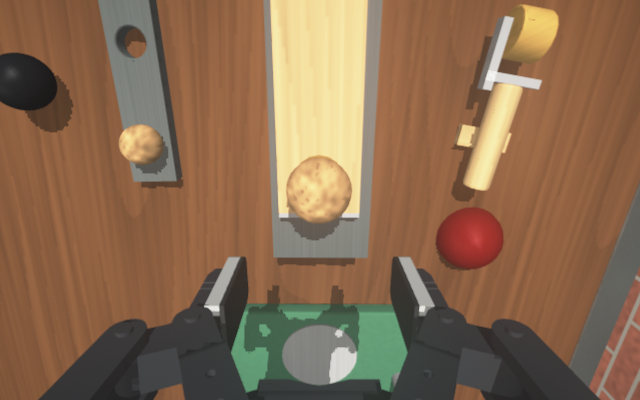

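The core is seated at wrist (319,190), matching the prediction (318.5,191). Next, the grip block.

```bash
python3 -m pendant '0 -10 0 0 0 0; 0 -22 0 0 0 0; 0 -30 0 0 0 0; 0 -32 0 0 0 0; 0 -32 0 0 0 0; 0 -32 0 0 0 0; 0 -32 0 0 0 0; 0 -32 0 0 0 0; 0 -26 0 0 0 0; 0 -16 0 0 0 0; 0 -10 0 0 0 0; 0 0 0 0 0 0'
python3 -m pendant '0 0 6 0 0 0; 0 0 10 0 0 0; 0 0 14 0 0 0; 0 0 10 0 0 0; 0 0 0 0 0 0; 0 0 0 0 0 0'
python3 - <<'E'
from h import *
for n in("wrist","scene","top"): snap(n,n+"9")
w=load("wrist9")
for P in([584.3,292,119],[581.8,323.5,74]):print(proj(w,P))
E
python3 p.py 584.3 292 46 4.2
```

```text
time_s: 14.85
tool_pos: [583.5, 295.7, 174.8]
tool_rot: [-3.138, -0.121, 0.003]
wrist_force: [-0.1, -0.2, 0.0]
grip_width: 0.753
time_s: 15.35
tool_pos: [584.8, 291.2, 134.8]
tool_rot: [3.138, 0.113, -0.003]
wrist_force: [0.0, -0.9, 0.9]
grip_width: 0.749
[317.14895418 218.59818674]
[317.25790464 152.25427685]
t 15.5 pos [585.4 292.4 136.3] yaw 4.18 F [0.5 0.6 0.1] w 0.753
shift(tool) [-1.2  0.3 90.3] turn [-0.02 -0.04 -0.02] shift after turn [-1.1  0.3 90.3]
```

View pics/wrist9.png

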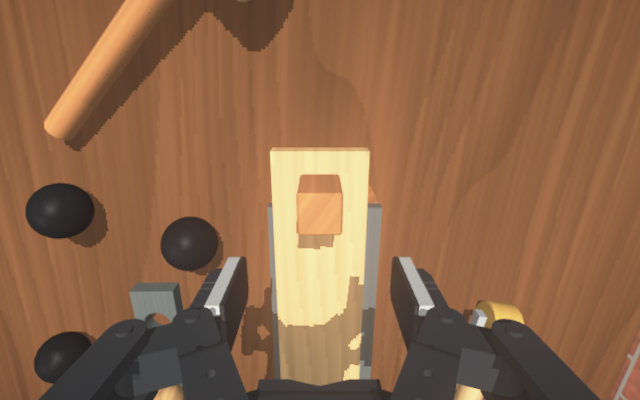

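View pics/top9.png

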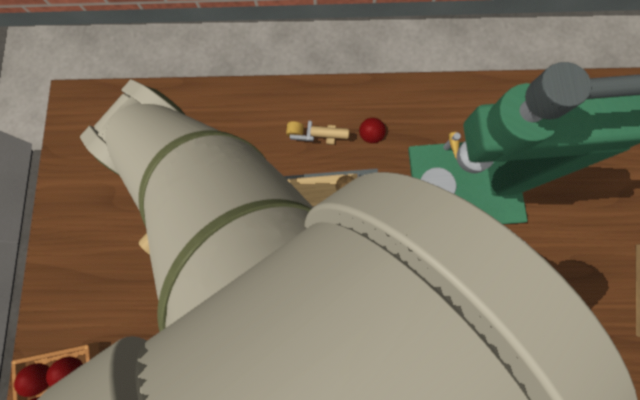

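Run:
```python
from h import *
d=load("wrist9");w=d["im"]
cv2.imwrite("pics/w9c.png",cv2.resize(w[140:250,260:380],None,fx=5,fy=5,interpolation=cv2.INTER_CUBIC)[:,:,::-1])
for u,v in((297,193.5),(342,193.5),(342,233.5),(297,233.5),(319.5,213.5)):print(onz(d,u,v,119)[:2])
for u,v in((271,148.5),(369,148.5)):print(onz(d,u,v,74)[:2])
```

```text
[571.16660069 307.24056614]
[597.89646807 309.22996899]
[600.38097638 283.17852685]
[572.55931575 281.09967097]
[585.48351695 295.4486249 ]
[549.29410275 323.76406168]
[617.73034759 328.83664736]
```

View pics/w9c.png

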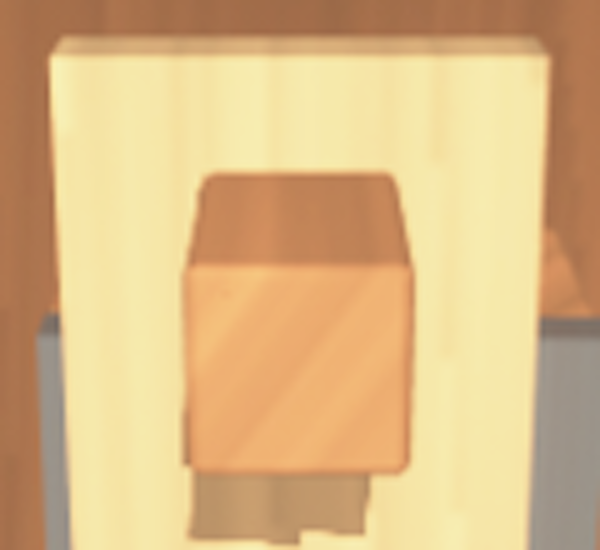

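```bash
python3 -m pendant '0 -1 6 0 0 0; 0 0 12 0 0 0; 0 0 16 0 0 0; 0 0 16 0 0 0; 0 0 14 0 0 0; 0 0 10 0 0 0; 0 0 8 0 0 0; 0 0 5 0 0 0; 0 0 3 0 0 0; 0 0 0 0 0 0; 0 0 0 0 0 0'
python3 p.py 585.4 293.7 46 4.2
python3 - <<'E'
from h import *
for n in("wrist","scene"): snap(n,n+"10")
s=load("scene10")["im"][130:280,330:480];cv2.imwrite("pics/s10.png",cv2.resize(s,None,fx=4,fy=4,interpolation=cv2.INTER_CUBIC)[:,:,::-1])
E
```

```text
time_s: 16.42
tool_pos: [585.1, 293.7, 46.1]
tool_rot: [-3.139, -0.115, -0.001]
wrist_force: [-0.9, 1.0, -0.5]
grip_width: 0.753
t 16.42 pos [585.1 293.7  46.1] yaw 4.21 F [-0.9  1.  -0.5] w 0.753
shift(tool) [ 0.3 -0.   0.1] turn [-0.01 -0.03  0.01] shift after turn [ 0.3 -0.   0.1]
```

View pics/s10.png

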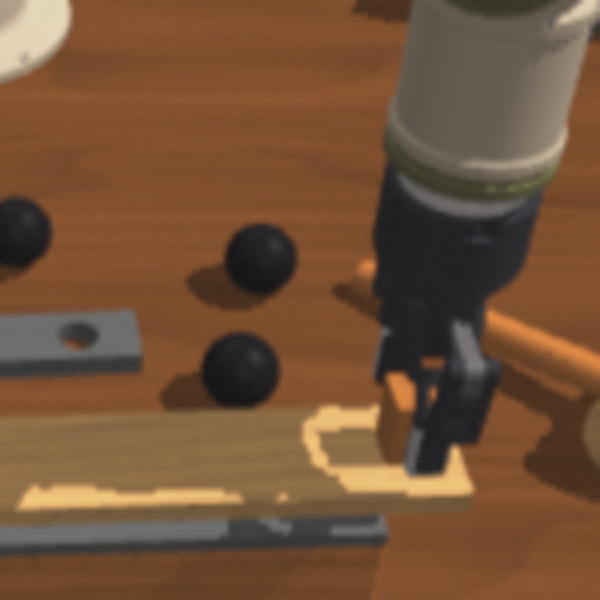

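View pics/wrist10.png

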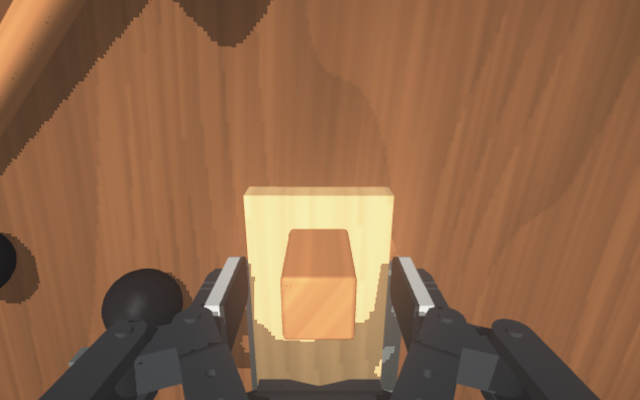

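```bash
python3 -m pendant '0 0 0 0 0 0; 0 0 0 0 0 0; 0 0 0 0 0 0; 0 0 0 0 0 0; 0 0 0 0 0 0; 0 0 0 0 0 0; 0 0 0 0 0 0; 0 0 0 0 0 0' 1 40
python3 - <<'E'
from h import *
for n in("wrist","scene"): snap(n,n+"11")
s=load("scene11")["im"][180:270,260:460];cv2.imwrite("pics/s11.png",cv2.resize(s,None,fx=4,fy=4,interpolation=cv2.INTER_CUBIC)[:,:,::-1])
E
python3 p.py 605.3 56.9 46 3.5
```

```text
time_s: 17.18
tool_pos: [585.1, 293.5, 46.2]
tool_rot: [-3.139, -0.115, -0.001]
wrist_force: [-1.5, -1.4, 5.1]
grip_width: 0.322
t 17.28 pos [585.  293.5  46.1] yaw 4.2 F [-1.1 -0.4  5.2] w 0.327
shift(tool) [2.900e+00 2.375e+02 1.000e-01] turn [-0.   -0.02  0.7 ] shift after turn [5.800e+00 2.374e+02 1.000e-01]
```

View pics/s11.png

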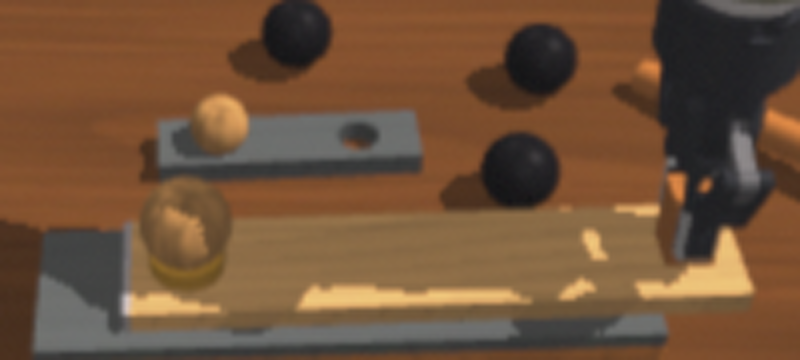

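View pics/wrist11.png

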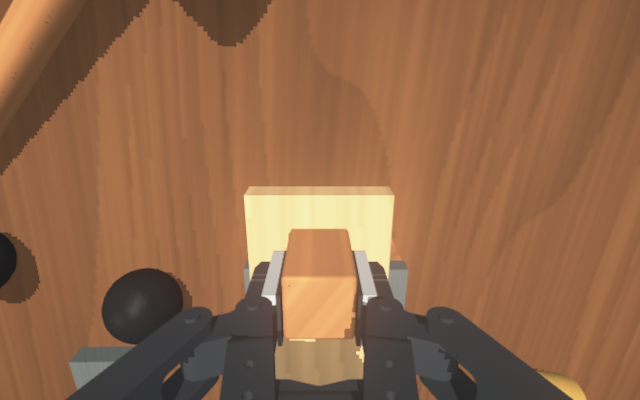

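Gripped, with 5 N down on the board. Now I slide it slowly in stages.

```bash
python3 -m pendant '0 1 0 0 0 0; 0 2.5 0 0 0 0; 0.2 4 0 0 0 0.07; 0.2 5.5 0 0 0 0.07; 0.2 7 0 0 0 0.07; 0.2 7 0 0 0 0.07; 0.2 7 0 0 0 0.07; 0.2 6 0 0 0 0.07; 0.2 5 0 0 0 0.07; 0.2 3 0 0 0 0.07; 0.1 1.5 0 0 0 0; 0 0.5 0 0 0 0'
python3 -m pendant '0 0 0 0 0 0; 0 0 0 0 0 0'
python3 p.py 605.3 56.9 46 3.5
python3 - <<'E'
from h import *
for n in("scene",): snap(n,n+"12")
s=load("scene12")["im"][180:270,240:440];cv2.imwrite("pics/s12.png",cv2.resize(s,None,fx=4,fy=4,interpolation=cv2.INTER_CUBIC)[:,:,::-1])
E
```

```text
time_s: 18.28
tool_pos: [590.3, 245.5, 46.2]
tool_rot: [-3.137, -0.101, -0.002]
wrist_force: [-1.0, 5.9, 2.4]
grip_width: 0.321
time_s: 18.45
tool_pos: [590.3, 245.5, 46.1]
tool_rot: [-3.137, -0.101, -0.002]
wrist_force: [-0.4, 5.4, 3.2]
grip_width: 0.326
t 18.45 pos [590.3 245.5  46.1] yaw 3.7 F [-0.4  5.4  3.2] w 0.326
shift(tool) [  2.8 189.2  -0.3] turn [-0.14 -0.07  0.2 ] shift after turn [3.400e+00 1.892e+02 1.000e-01]
```

View pics/s12.png

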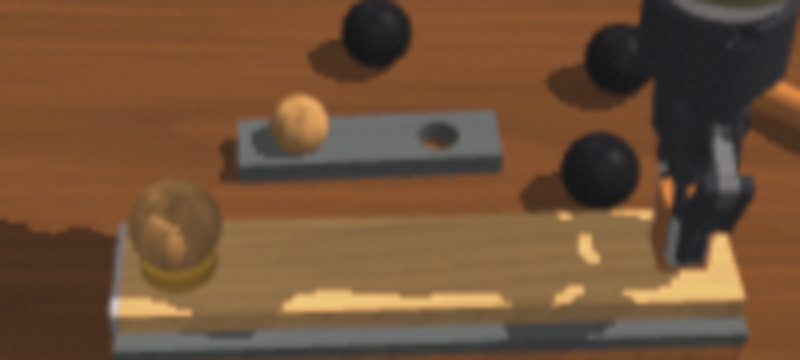

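```bash
python3 -m pendant '0 2 0.2 0 0 0; 0.1 4 0.1 0 0 0.05; 0.2 6 0 0 0 0.05; 0.2 8 0 0 0 0.05; 0.2 8 0 0 0 0.05; 0.2 8 0 0 0 0; 0.2 8 0 0 0 0; 0.2 8 0 0 0 0; 0.2 8 0 0 0 0; 0.2 6 0 0 0 0; 0.1 4 0 0 0 0; 0 2 0 0 0 0'
python3 -m pendant '0 0 0 0 0 0; 0 0 0 0 0 0'
python3 p.py 605.3 56.9 46 3.5
```

```text
time_s: 19.5
tool_pos: [596.8, 173.9, 46.2]
tool_rot: [-3.137, -0.096, -0.003]
wrist_force: [-0.6, 8.5, 4.7]
grip_width: 0.321
time_s: 19.67
tool_pos: [596.8, 173.7, 46.2]
tool_rot: [-3.138, -0.096, -0.003]
wrist_force: [-0.6, 4.8, 6.9]
grip_width: 0.324
t 19.67 pos [596.8 173.7  46.2] yaw 3.49 F [-0.6  4.8  6.9] w 0.324
shift(tool) [ 1.300e+00  1.171e+02 -1.000e-01] turn [-0.13 -0.1  -0.01] shift after turn [  1.3 117.1   0.2]
```

```bash
python3 -m pendant '0 2 -0.1 0 0 0; 0.1 4 -0.1 0 0 0; 0.1 6 0 0 0 0; 0.1 8 0 0 0 0; 0.1 8 0 0 0 0; 0.1 8 0 0 0 0; 0.1 8 0 0 0 0; 0.1 8 0 0 0 0; 0.1 8 0 0 0 0; 0.1 6 0 0 0 0; 0 4 0 0 0 0; 0 2 0 0 0 0'
python3 -m pendant '0 0 0 0 0 0; 0 0 0 0 0 0'
python3 p.py 605.3 56.9 46 3.5
python3 - <<'E'
from h import *
for n in("scene","top"): snap(n,n+"13")
s=load("scene13")["im"][120:300,110:400];cv2.imwrite("pics/s13.png",cv2.resize(s,(783,486),interpolation=cv2.INTER_CUBIC)[:,:,::-1])
E
```

```text
time_s: 20.67
tool_pos: [602.0, 101.7, 46.1]
tool_rot: [-3.138, -0.096, -0.002]
wrist_force: [0.4, 7.2, 4.1]
grip_width: 0.32
time_s: 20.83
tool_pos: [602.0, 101.4, 46.1]
tool_rot: [-3.138, -0.095, -0.002]
wrist_force: [-0.3, 4.1, 6.5]
grip_width: 0.321
t 20.83 pos [602.  101.4  46.1] yaw 3.48 F [-0.3  4.1  6.5] w 0.321
shift(tool) [ 0.6 44.6  0. ] turn [-0.1  -0.08 -0.02] shift after turn [ 0.6 44.6  0.1]
```

View pics/s13.png

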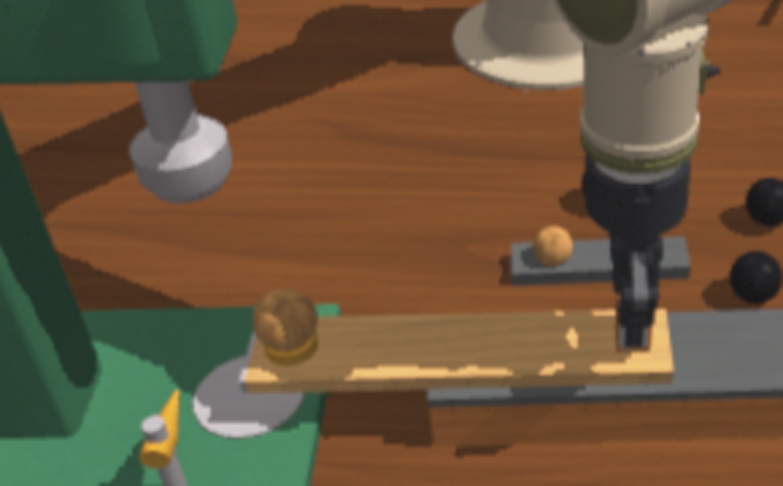

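View pics/top13.png

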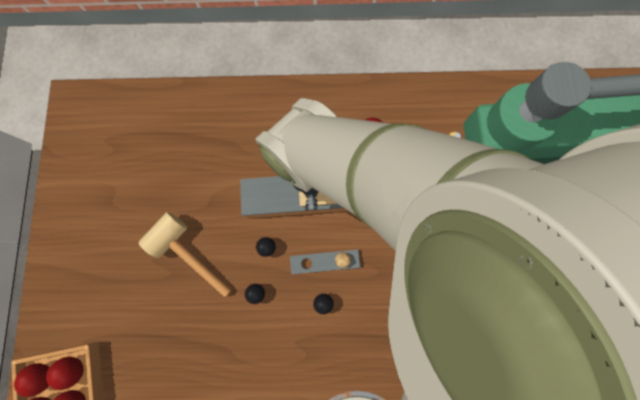

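```bash
python3 -m pendant '0 1 -0.1 0 0 0; 0.1 3 -0.1 0 0 0; 0.1 5 0 0 0 0; 0.1 6 0 0 0 0; 0.1 6 0 0 0 0; 0.1 6 0 0 0 0; 0.1 5 0 0 0 0; 0 4 0 0 0 0; 0 2.5 0 0 0 0; 0 1.5 0 0 0 0; 0 0 0 0 0 0; 0 0 0 0 0 0'
python3 p.py 605.3 56.9 46 3.5
python3 - <<'E'
from h import *
for n in("scene","top"): snap(n,n+"14")
s=load("scene14")["im"][180:300,130:230];cv2.imwrite("pics/s14.png",cv2.resize(s,None,fx=5,fy=5,interpolation=cv2.INTER_CUBIC)[:,:,::-1])
s=load("scene14")["im"][180:300,130:400];cv2.imwrite("pics/s14b.png",cv2.resize(s,None,fx=2.9,fy=2.9,interpolation=cv2.INTER_CUBIC)[:,:,::-1])
E
```

```text
time_s: 21.93
tool_pos: [605.0, 61.8, 46.3]
tool_rot: [-3.138, -0.096, -0.002]
wrist_force: [0.1, 4.8, 5.2]
grip_width: 0.322
t 21.93 pos [605.   61.8  46.3] yaw 3.51 F [0.1 4.8 5.2] w 0.322
shift(tool) [0.  4.9 0.2] turn [-0.11 -0.08  0.01] shift after turn [0.  4.9 0.3]
```

View pics/s14.png

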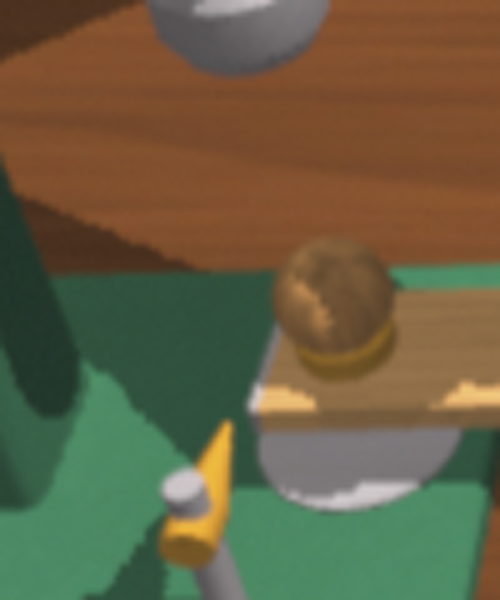

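View pics/s14b.png

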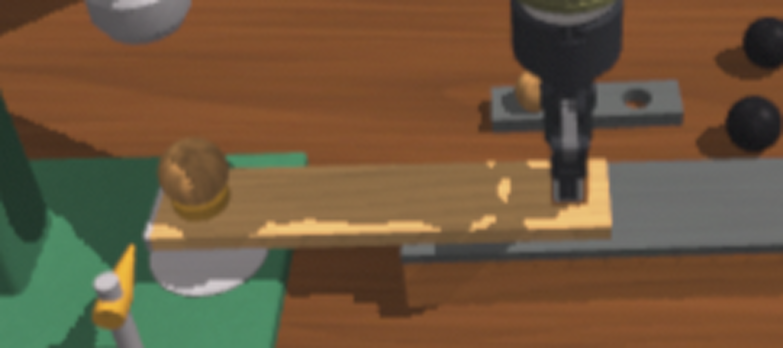

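View pics/top14.png

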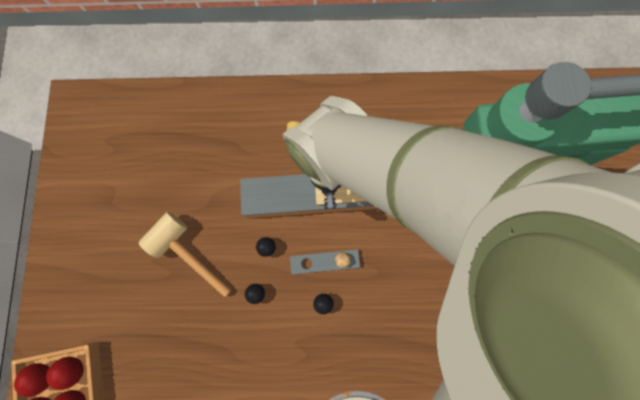

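Run:
```python
from h import *
d=load("scene14")
s=d["im"][240:280,165:200];cv2.imwrite("pics/s14c.png",cv2.resize(s,None,fx=16,fy=14,interpolation=cv2.INTER_CUBIC)[:,:,::-1])
f=lambda x,y:((x+.5)/5-.5+130,(y+.5)/5-.5+180)
c=onz(d,*f(250,410),74);e=onz(d,*f(275,333),74);p=onz(d,*f(230,422),80)
a=np.array([.061,-.998,0])
print(c,e,p,"along: corner",c@a,"edge2",e@a,"ptr",p@a,"lat gap",(p-c)@[.998,.061,0])
for P in ([605.0,61.8,74],): print(P+310*a)
```

```text
[ 657.02562095 -245.43336525   74.        ] [ 612.18994429 -248.08412573   74.        ] [ 669.14033162 -248.73616444   80.        ] along: corner 285.02106139279 edge2 284.93154408340826 ptr 289.0562523372738 lat gap 11.889010502266954
[ 623.91 -247.58   74.  ]
```

View pics/s14c.png

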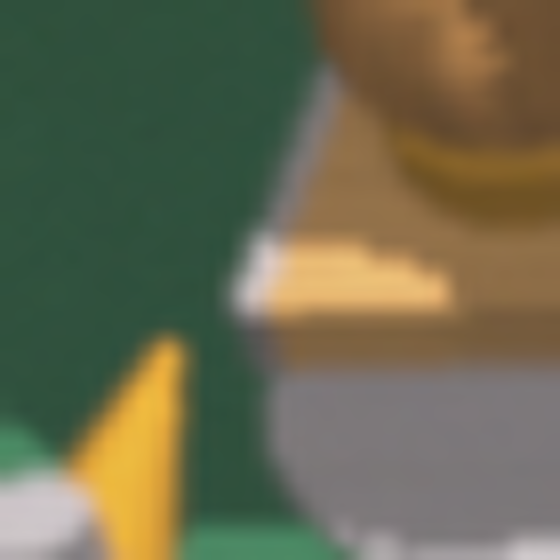

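Run:
```python
from h import *
d=load("scene14")
p=onz(d,175.6,263.9,80)
for k in(0,2,3,4,5):
  print(k,proj(d,p-12*np.array([.998,.061,0])-k*np.array([.061,-.998,0])-[0,0,6]))
c=onz(d,179.0,261.8,74);a=np.array([.061,-.998,0]);print(c@a,p@a)
# end edge direction from stripe
e=onz(d,165+330/16-.5,240+70/14-.5,74);v=e-c;print(v,np.degrees(np.arctan2(-v[1],-v[0])))
# initial consistency: same corner in scene0
```

```text
0 [177.67936311 261.51276489]
2 [178.63675021 261.48845861]
3 [179.11539651 261.47630667]
4 [179.59401132 261.46415553]
5 [180.07259464 261.45200519]
286.1481208431667 289.12470405672286
[-50.59447464  -1.92247764   0.        ] 2.17606545193141
```

```bash
python3 -m pendant '0 0.7 0 0 0 0; 0 1 0 0 0 0; 0 1 0 0 0 0; 0 0.8 0 0 0 0; 0 0.5 0 0 0 0; 0 0 0 0 0 0; 0 0 0 0 0 0; 0 0 0 0 0 0'
python3 p.py 605.3 56.9 46 3.5
python3 - <<'E'
from h import *
for n in("scene","wrist"): snap(n,n+"15")
d=load("scene15")["im"]
s=d[235:285,155:205];cv2.imwrite("pics/s15c.png",cv2.resize(s,None,fx=12,fy=12,interpolation=cv2.INTER_CUBIC)[:,:,::-1])
s=d[180:300,130:400];cv2.imwrite("pics/s15b.png",cv2.resize(s,None,fx=2.9,fy=2.9,interpolation=cv2.INTER_CUBIC)[:,:,::-1])
E
```

```text
time_s: 22.7
tool_pos: [605.2, 58.4, 46.3]
tool_rot: [-3.138, -0.097, -0.002]
wrist_force: [-0.5, 6.4, 4.6]
grip_width: 0.325
t 22.7 pos [605.2  58.4  46.3] yaw 3.53 F [-0.5  6.4  4.6] w 0.325
shift(tool) [0.  1.5 0.3] turn [-0.14 -0.09  0.03] shift after turn [0.  1.5 0.3]
```

View pics/s15c.png

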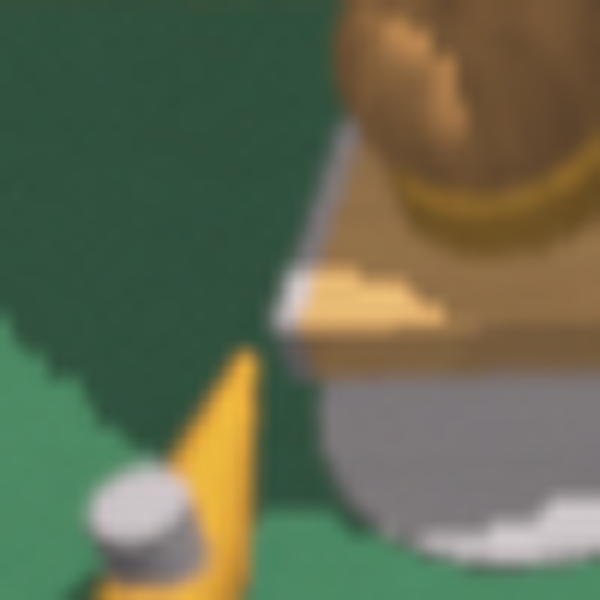

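View pics/s15b.png

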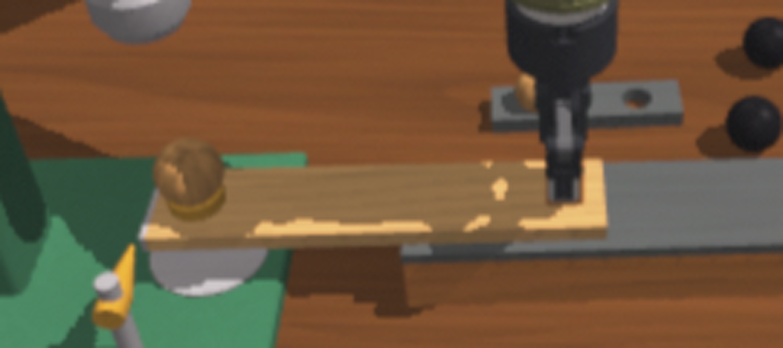

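View pics/wrist15.png

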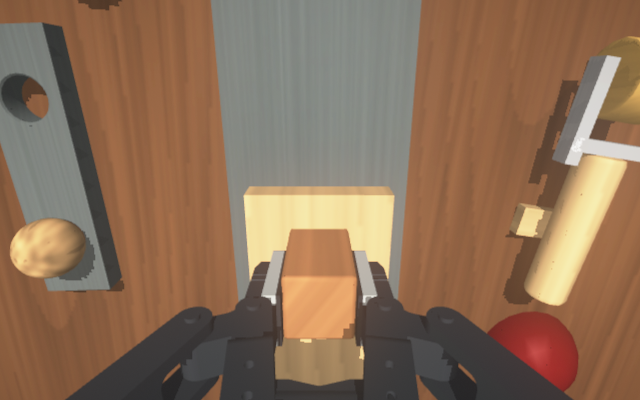

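```bash
python3 -m pendant '0 0.4 0 0 0 0; 0 0.4 0 0 0 0; 0 0 0 0 0 0; 0 0 0 0 0 0; 0 0 0 0 0 0; 0 0 0 0 0 0; 0 0 0 0 0 0; 0 0 0 0 0 0; 0 0 0 0 0 0; 0 0 0 0 0 0; 0 0 0 0 0 0; 0 0 0 0 0 0'
python3 p.py 605.3 56.9 46 3.5
python3 - <<'E'
from h import *
for n in("scene","top"): snap(n,n+"16")
d=load("scene16")["im"]
s=d[235:285,155:205];cv2.imwrite("pics/s16c.png",cv2.resize(s,None,fx=12,fy=12,interpolation=cv2.INTER_CUBIC)[:,:,::-1])
print(ctrl.get_state()["joint_vel"])
D=load("scene16")
# measured riser near edge vs board bottom: heights of underside near-side line
for P in([659,-252,74],[640,70,74],[659,-252,60],[640,70,60],[623.9-.061*35,-252+35,106]):print(P,np.round(proj(D,P),1))
E
```

```text
time_s: 23.8
tool_pos: [605.3, 57.7, 46.4]
tool_rot: [-3.138, -0.097, -0.002]
wrist_force: [-0.3, 6.8, 6.1]
grip_width: 0.319
t 23.8 pos [605.3  57.7  46.4] yaw 3.54 F [-0.3  6.8  6.1] w 0.319
shift(tool) [-0.   0.8  0.4] turn [-0.14 -0.09  0.04] shift after turn [-0.   0.8  0.4]
[ 0.00069925  0.000694    0.00039259  0.0008486   0.00113954 -0.00131511
  0.00089693]
[659, -252, 74] [176.2 262.2]
[640, 70, 74] [329.3 258.6]
[659, -252, 60] [177.7 266.7]
[640, 70, 60] [329.3 263. ]
[621.765, -217, 106] [194.5 239.2]
```

View pics/s16c.png

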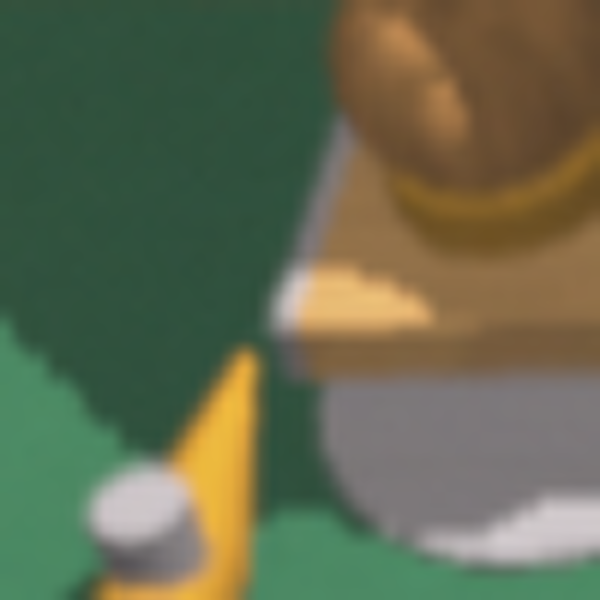

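View pics/scene16.png

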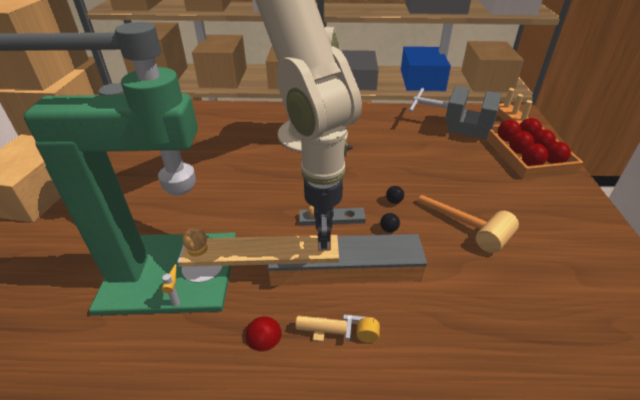

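The board's corner is at scene (176.9,261.6). Level with the tip it should read 177.4 from the pointer's pixels, or 176.2 from the disc, so it is within about 1 mm. The core is in its ring, the arm is still, and I'm holding about 6 N down. Handing in.

```bash
python3 -c "
from rig import ctrl
print(ctrl.sign_off())"
```

```text
the job is handed in; nothing more can be done
None
```

I set the larger cork core in the brass ring and let go of it. Then I gripped the block and slid the board out about 236 mm in contact with the riser. I handed the job in at about 24 s, still holding the board with about 6 N down.

- **First grasp:** it missed. The fingertips sit about 38 mm behind the reported TCP, so the jaws shut on top of the core, with 46 N on the wrist. The core stayed in its hole. I measured the offset in the images and the second grasp held.
- **Position at the mark:** the last scene picture put the board's outer corner within about 1 mm of level with the pointer tip, with about 12 mm side clearance as specified. The two estimates disagreed slightly: by the pointer's pixels it was 1 mm past, and by the disc and the arm's reading it was about 1 mm short. I stopped between them.
- **Core and board:** the core showed at (195,240), against a predicted (194.5,239.2). The corner's height fits a level board to about 1 mm, and the arm was still.
- **Other parts:** I saw no change in the smaller core, mallet, roller, ball half or black balls. The arm hid some of them in the last views.

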